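# Check seed jar caps and shelve the jars

## Robot

A 6-joint arm with a two-finger parallel gripper is mounted at the origin on the work surface. World frame = base frame: x ahead of the robot, y to its left, z up, the work surface at z = 0. Lengths are in m, angles in rad, forces in N, time in s.
With the tool pointing down it reaches from about 0.325 to 0.775 m from the base axis. Payload 5.5 kg.
Tool frame: the origin (TCP) lies between the finger pads; the fingertips stand 8 mm ahead of it and the grasp point (between the pads) lies 11 mm behind it (tcp_to_tips is the distance from the TCP to the fingertips, in m); z points along the fingers, y is the line along which they close (so a half turn about z gives the same grasp; the last joint's range is limited). The gripper opens to 88 mm and grips with 3 to 60 N. Pads are 20 mm wide; open, the fingers measure 115 mm over their backs; the gripper's body (75 mm by 178 mm) begins 61 mm behind the grasp point.
Start: joints at [1.238, 0.091, 1.231, -0, 1.82, -0.057], TCP at [0.163, 0.577, 0.231] pointing down, gripper open.
Joint ranges: [-2.87, 2.87], [-0.86, 2.18], [0.17, 2.46], [-1.51, 4.65], [0.06, 2.69], [-2.65, 2.65]. Speed limits (rad/s): [2.57, 2.57, 3.01, 3.14, 3.14, 3.14].

## Interface

Orientations are given as a unit quaternion [w, x, y, z].
In Python, from bench import * gives the robot as it stands. Calls block until the motion is done:
- move_to(position, orientation): joint-space move of the TCP to a pose.
- move_l(position, speed=0.15, orientation=None): straight line of the TCP; orientation=None keeps the orientation; speed is the mean speed in m/s.
- movej(angles): joint-space move.
- gripper_open() and close(): open the fingers fully, or close them until they stop; the grip force is fixed at half the most.
- hold(seconds).
- inverse_kinematics(position, orientation): joint angles nearest the present ones, or None.
- state(): the state.
- get_image(name): name is "side" or "top" or "wrist"; returns a dict with "frame" (400x640x3 uint8, blue, green, red), "depth" (400x640 float32, m along the optical axis (not along the pixel's ray), 0 where there is no reading), "camera_matrix" (3x3 intrinsics, pixels), "view" (4x4, takes a point from world to camera coordinates). Camera axes: x right, y up, looking along -z (the intrinsics and any distortion apply to the point x, -y, -z); pixel columns grow to the right and rows downward; lengths in m; the calibration is good to about 2 mm. A picture is of the moment at which its call begins.
A pose or a line that the arm cannot do raises IKError and nothing moves.
- job_done(): hands the job in; it is judged then, once.
The state is a dict: "time": time; "joint_pos": joint angles; "dq": joint speeds; "joint_torque": joint torques, N m; "ee_pos": TCP position; "ee_rot": TCP orientation; "ft_force": force on the tool from outside, world axes, zero at the start; "moment": the same for the moment, N m; "finger_gap": finger opening in m; "finger_force": force on a finger pad.
Only numpy, scipy, OpenCV 4.12 (cv2) and the standard library are available. Lean on these libraries where they do the work, as an engineer would, in place of code of your own. Each camera call takes 0.05 s, during which the arm holds its last target. There are 200 camera calls.

## Task

Get the seed jars ready for the shelf: some of their caps are loose, which you cannot see but can feel, as a loose cap lifts a few millimetres when you tug it. Screw every loose cap fully home (clockwise) before its jar goes up, and stand all the jars upright on the narrow raised ledge, inside its lips. Leave the tape, the pot and the brush where they are.

Things in the scene. Friction and masses are not known exactly. Their poses are not given: they have to be found in the camera images.
- ledge_top (a point): Narrow raised wooden ledge on two dark steel feet, beyond the jars: a straight channel 84 mm wide (its x) and 458 mm long (its y) inside low wooden lips (22 mm high along its long sides, 20 mm at its ends; 6 mm thick). The point is the centre of the channel floor, 100 mm above the bench; z is up. Fixed, but its place and yaw differ from start to start.
- jar1_mid (a point): Closed jar of seed, green screw cap, 100 mm tall in all, about 0.5 kg; the point is on its axis half-way up (50 mm over its underside), z up. Round body 70 mm across up to 54 mm height, then a shoulder to a 50 mm neck. The cap is 56 mm across, from 70 to 100 mm height; the jar may be carried by it. All jars look alike. Absent (None) in some starts.
- cap1 (a joint): Angle of jar 1's cap on its jar, rad; grows as the cap is turned clockwise seen from above (tightened), up to a firm stop. The stop lies at a different angle on each jar (somewhere from 1.2 to 2.2) and is not told here, so this angle alone does not say if the cap is tight. A loose cap is 0.8 to 1.2 rad short of its stop, a tight one is at it.
- jar1: Jar 1 at the centre of its underside. Tugged up, a loose cap rises 4 to 6 mm against about 1 N before the jar comes along, and drops back when let go; with a tight cap the jar (5 N) rises at once.
- jar2_mid (a point): Another jar, the same as jar1_mid in size and looks, its cap being cap2. May be absent.
- cap2 (a joint): The same for jar 2's cap, with its own stop.
- jar2: Jar 2 at the centre of its underside. Turning a cap takes about 0.03 N m; the jar's weight on the bench resists about 0.1 N m, so the jar stays still (or nearly so) until the cap meets its stop, then turns with it (or the cap slips in the grip), which does no harm; pressing the cap down a little (5 to 10 N) holds the jar firmer.
- jar3_mid (a point): Another jar, the same as jar1_mid in size and looks, its cap being cap3. May be absent.
- cap3 (a joint): The same for jar 3's cap, with its own stop.
- jar3: Jar 3 at the centre of its underside. All caps behave as told for jars 1 and 2.
- jar4_mid (a point): Another jar, the same as jar1_mid in size and looks, its cap being cap4. May be absent.
- cap4 (a joint): The same for jar 4's cap, with its own stop.
- jar4: Jar 4 at the centre of its underside. All caps behave as told for jars 1 and 2.
- jar5_mid (a point): Another jar, the same as jar1_mid in size and looks, its cap being cap5. May be absent.
- cap5 (a joint): The same for jar 5's cap, with its own stop.
- jar5: Jar 5 at the centre of its underside. All caps behave as told for jars 1 and 2.
- tape: Bystander: red tape roll lying flat, 96 mm across, 25 mm high; origin at the centre of its underside.
- pot: Bystander: terracotta pot, 84 mm across, 85 mm tall; origin at the centre of its underside.
- brush: Bystander: hand brush lying flat, 180 mm long; origin near its middle.
Mind the look-alikes: they are no part of the job. Leave any blue look-alike of the jar5 alone.

How it is judged:
At the end, for the whole second after the job is handed in: Every jar present stands upright (within 0.1 rad) and at rest on the ledge's channel floor (height within 8 mm), its axis within 20 mm of the channel's centre line and 205 mm of its middle, with its cap within 0.2 rad of its stop (value of joint cap1 above 1.3 rad and angle between each of jar1_mid, jar2_mid, jar3_mid, jar4_mid, jar5_mid's own z axis and vertical below 0.1 rad and x of jar1_mid in the frame of ledge_top between -0.02 and 0.02 m and y of jar1_mid in the frame of ledge_top between -0.205 and 0.205 m and z of jar1_mid in the frame of ledge_top between 0.042 and 0.058 m and linear speed of each of jar1, jar2, jar3, jar4, jar5 below 0.03 m/s and value of joint cap2 above 1.7 rad and x of jar2_mid in the frame of ledge_top between -0.02 and 0.02 m and y of jar2_mid in the frame of ledge_top between -0.205 and 0.205 m and z of jar2_mid in the frame of ledge_top between 0.042 and 0.058 m and value of joint cap3 above 1.1 rad and x of jar3_mid in the frame of ledge_top between -0.02 and 0.02 m and y of jar3_mid in the frame of ledge_top between -0.205 and 0.205 m and z of jar3_mid in the frame of ledge_top between 0.042 and 0.058 m and value of joint cap4 above 1.9 rad and x of jar4_mid in the frame of ledge_top between -0.02 and 0.02 m and y of jar4_mid in the frame of ledge_top between -0.205 and 0.205 m and z of jar4_mid in the frame of ledge_top between 0.042 and 0.058 m and value of joint cap5 above 1.5 rad and x of jar5_mid in the frame of ledge_top between -0.02 and 0.02 m and y of jar5_mid in the frame of ledge_top between -0.205 and 0.205 m and z of jar5_mid in the frame of ledge_top between 0.042 and 0.058 m); the robot touches nothing.
It fails at once if a jar is stood on the ledge while its cap is still loose ((value of joint cap1 below 1.2 rad and z of jar1_mid in the frame of ledge_top between 0.02 and 0.056 m and x of jar1_mid in the frame of ledge_top between -0.04 and 0.04 m and y of jar1_mid in the frame of ledge_top between -0.23 and 0.23 m) or (value of joint cap2 below 1.6 rad and z of jar2_mid in the frame of ledge_top between 0.02 and 0.056 m and x of jar2_mid in the frame of ledge_top between -0.04 and 0.04 m and y of jar2_mid in the frame of ledge_top between -0.23 and 0.23 m) or (value of joint cap3 below 1 rad and z of jar3_mid in the frame of ledge_top between 0.02 and 0.056 m and x of jar3_mid in the frame of ledge_top between -0.04 and 0.04 m and y of jar3_mid in the frame of ledge_top between -0.23 and 0.23 m) or (value of joint cap4 below 1.8 rad and z of jar4_mid in the frame of ledge_top between 0.02 and 0.056 m and x of jar4_mid in the frame of ledge_top between -0.04 and 0.04 m and y of jar4_mid in the frame of ledge_top between -0.23 and 0.23 m) or (value of joint cap5 below 1.4 rad and z of jar5_mid in the frame of ledge_top between 0.02 and 0.056 m and x of jar5_mid in the frame of ledge_top between -0.04 and 0.04 m and y of jar5_mid in the frame of ledge_top between -0.23 and 0.23 m)).
It fails at once if the tape, pot or brush is knocked more than 40 mm from where it stood (distance of any of tape, pot, brush from where it was at the start of the episode above 0.04 m).
Of jar1, jar2, jar3, jar4, jar5 only 4 to 5 are there at a start; the rules pass over those that are not, and their reading is None.
At some moment in a run one of jar1, jar2, jar3, jar4, jar5 may be knocked a few centimetres aside while the robot is not near it.
It also fails if it takes over 208 s, if anything falls off the work surface, if the arm or the gripper's body presses on something with over 40 N, if the wrist force passes 120 N, or if a joint passes its speed limit or range.

## Working session

There is one attempt and no reset: what is moved stays moved. The work goes in short steps, each a Python script; the robot and the scene stay as the last script left them, time stands still between calls to the robot, and variables do not carry over. Pictures are saved under pics/ and viewed, at most 14 in all, crops included, and the job is handed in when it is done.

```bash
mkdir -p pics; ls
python3 - <<'E'
from bench import *
import cv2,numpy as np
for n in("top","side"):
    d=get_image(n);cv2.imwrite(f"pics/{n}0.png",d["frame"]);np.savez(f"{n}0.npz",**d)
    print(n,d["view"].round(3).tolist(),d["camera_matrix"].tolist())
s=state();print(s["time"],s["ft_force"],s["finger_gap"],s["ee_rot"],s["ee_pos"])
E
```

```text
pics
top [[0.004, -1.0, -0.003, 0.015], [0.997, 0.004, 0.077, -0.501], [-0.077, -0.003, 0.997, -1.265], [0.0, 0.0, 0.0, 1.0]] [[375.4217225828034, 0.0, 322.0059772941919], [0.0, 375.4217225828034, 199.13665207015435], [0.0, 0.0, 1.0]]
side [[0.724, -0.69, -0.019, -0.381], [0.451, 0.452, 0.77, -0.294], [-0.522, -0.566, 0.638, -1.053], [0.0, 0.0, 0.0, 1.0]] [[434.7381729608967, 0.0, 327.0329740687332], [0.0, 434.7381729608967, 202.26520187894272], [0.0, 0.0, 1.0]]
0.1 [-0.58641944  0.21446384  0.2559607 ] 0.08741702276035504 [-2.02809909e-04  1.37442804e-01  9.90509301e-01 -8.71030026e-04] [0.16329106 0.57710244 0.22958051]
```

View pics/top0.png

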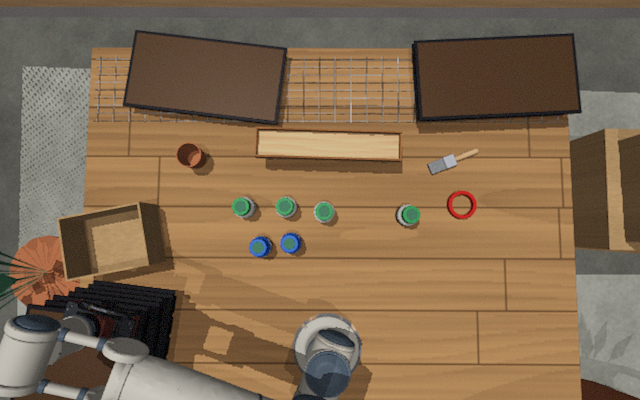

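View pics/side0.png

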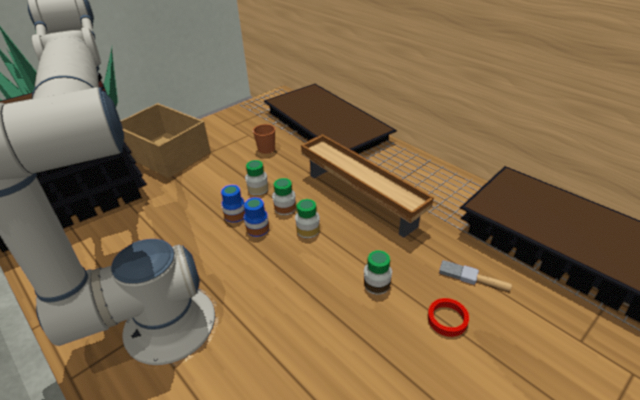

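The top view shows four green-capped jars, at (243,207), (286,206), (324,211) and (409,215). The two blue ones at (260,247) and (290,243) are look-alikes, and the ledge is at about (328,145). I'll confirm with a crop and localise.

```bash
cat > vis.py <<'E'
import numpy as np, cv2
def cloud(d):
    K,V=d["camera_matrix"],d["view"]; z=d["depth"]; v,u=np.indices(z.shape)
    c=np.stack([(u-K[0,2])/K[0,0]*z,-(v-K[1,2])/K[1,1]*z,-z,np.ones_like(z)],-1)
    return (c@np.linalg.inv(V).T)[...,:3]
def greens(d):
    """green caps: list of (x,y,ztop,n,px)"""
    P=cloud(d); h=cv2.cvtColor(d["frame"],cv2.COLOR_BGR2HSV)
    m=cv2.inRange(h,(50,90,40),(88,255,255)); n,l,s,c=cv2.connectedComponentsWithStats(m); out=[]
    for i in range(1,n):
        if s[i,4]<60: continue
        q=P[(l==i)&(d["depth"]>0)]; 
        if len(q)<40: continue
        zt=np.percentile(q[:,2],80); q=q[abs(q[:,2]-zt)<.008]
        (x,y),r=cv2.minEnclosingCircle(q[:,:2].astype(np.float32))
        out.append((round(x,4),round(y,4),round(zt,4),round(r,4),q[:,:2].mean(0).round(4).tolist(),c[i].round().tolist()))
    return out
E
python3 - <<'E'
from vis import *
d=dict(np.load("top0.npz"))
for g in greens(d): print(g)
P=cloud(d)
for lo,hi in((.093,.107),(.112,.135)):
    m=((P[...,2]>lo)&(P[...,2]<hi)&(P[...,0]>.55)&(P[...,0]<.78)&(abs(P[...,1])<.35)).astype(np.uint8)
    n,l,s,c=cv2.connectedComponentsWithStats(m)
    k=1+s[1:,4].argmax() if lo<.1 else None
    q=P[l==k] if k else P[m>0]
    q=q[(q[:,0]>.6)]
    print(lo,len(q),np.median(q[:,2]),cv2.minAreaRect((q[:,:2]*1000).astype(np.float32)))
cv2.imwrite("pics/crop0.png",cv2.resize(d["frame"][115:275,160:480],None,fx=2.5,fy=2.5,interpolation=2))
E
```

```text
(0.4702, 0.2789, np.float64(0.1014), 0.0291, [0.4707, 0.2776], [241.0, 206.0])
(0.4717, 0.1372, np.float64(0.1017), 0.028, [0.472, 0.137], [284.0, 206.0])
(0.4563, 0.0106, np.float64(0.1016), 0.027, [0.4563, 0.0106], [324.0, 211.0])
(0.4471, -0.2682, np.float64(0.1016), 0.0274, [0.4469, -0.2681], [410.0, 214.0])
(0.3537, 0.1216, np.float64(0.1018), 0.0162, [0.3534, 0.122], [289.0, 243.0])
(0.3415, 0.2216, np.float64(0.102), 0.0166, [0.3409, 0.2216], [257.0, 247.0])
(0.2123, 1.078, np.float64(0.0519), 0.0246, [0.2154, 1.0658], [5.0, 283.0])
0.093 3504 0.09969972303309738 ((673.6500854492188, -2.824462890625), (459.2547302246094, 81.53765869140625), 88.32264709472656)
0.112 846 0.12079244550704815 ((670.8880004882812, -2.672271728515625), (470.1296081542969, 97.84185028076172), 88.51164245605469)
```

View pics/crop0.png

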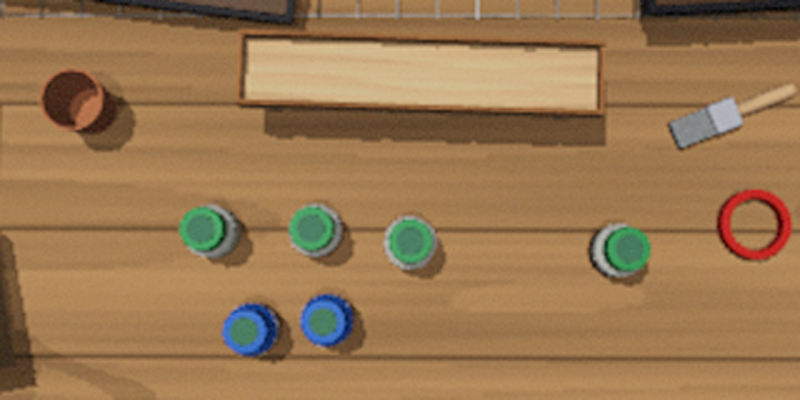

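Confirmed: four jars have fully green caps. The two with blue rims are look-alikes, so I'll leave them alone. Next is the arm helper, with a kinematics dry check first.

```bash
cat > arm.py <<'E'
from bench import *
import numpy as np
from vis import *
L0=np.array([.672,-.0028]); YAW=-.0275; UY=np.array([-np.sin(YAW),np.cos(YAW)])
PA=np.pi/2+YAW            # tool yaw closing across the ledge
ZG=.081                   # TCP height over jar underside when on the cap
def Q(a): return [0,np.cos(a/2),np.sin(a/2),0]
def fz(): 
    r=[]
    for _ in range(4): hold(.04); r.append(state()["ft_force"][2])
    return float(np.mean(r))
def st(): s=state(); return round(s["time"],1),np.round(s["ee_pos"],4).tolist(),np.round(s["ft_force"],1).tolist(),round(s["finger_gap"],4)
E
python3 - <<'E'
from arm import *
for p in [(.470,.278),(.472,.137),(.456,.0106),(.447,-.268)]:
    print(p,[ (lambda q:None if q is None else np.round(q,2).tolist())(inverse_kinematics([*p,.08],Q(a))) for a in (PA+1.5,PA+.75,PA,PA-.75)])
for t in(-.15,-.05,.05,.15):
    c=L0+t*UY
    print(t,[(lambda q:None if q is None else np.round(q,2).tolist())(inverse_kinematics([*c,z],Q(PA))) for z in(.181,.33)])
E
```

```text
(0.47, 0.278) [[0.47, -0.03, 1.62, -0.0, 1.55, -1.0], [0.47, -0.03, 1.62, -0.0, 1.55, -0.25], [0.47, -0.03, 1.62, -0.0, 1.55, 0.5], [0.47, -0.03, 1.62, -0.0, 1.55, 1.25]]
(0.472, 0.137) [[0.21, -0.18, 1.76, -0.0, 1.56, -1.26], [0.21, -0.18, 1.76, -0.0, 1.56, -0.51], [0.21, -0.18, 1.76, -0.0, 1.56, 0.24], [0.21, -0.18, 1.76, -0.0, 1.56, 0.99]]
(0.456, 0.0106) [[-0.05, -0.28, 1.85, -0.0, 1.58, -1.52], [-0.05, -0.28, 1.85, -0.0, 1.58, -0.77], [-0.05, -0.28, 1.85, -0.0, 1.58, -0.02], [-0.05, -0.28, 1.85, -0.0, 1.58, 0.73]]
(0.447, -0.268) [[-0.61, -0.1, 1.69, -0.0, 1.55, -2.08], [-0.61, -0.1, 1.69, -0.0, 1.55, -1.33], [-0.61, -0.1, 1.69, -0.0, 1.55, -0.58], [-0.61, -0.1, 1.69, -0.0, 1.55, 0.17]]
-0.15 [[-0.27, 0.32, 1.06, -0.0, 1.76, -0.25], [-0.27, 0.4, 0.7, -0.0, 2.05, -0.25]]
-0.05 [[-0.13, 0.29, 1.1, -0.0, 1.76, -0.1], [-0.13, 0.35, 0.75, -0.0, 2.04, -0.1]]
0.05 [[0.02, 0.29, 1.09, -0.0, 1.76, 0.05], [0.02, 0.36, 0.74, -0.0, 2.04, 0.05]]
0.15 [[0.17, 0.34, 1.03, -0.0, 1.77, 0.19], [0.17, 0.42, 0.67, -0.0, 2.05, 0.19]]
```

```bash
cat >> arm.py <<'E'
def tug(h=.003):
    p=np.array(state()["ee_pos"]); f0=fz()
    move_l(p+[0,0,h],speed=.02); f1=fz(); print("tug",round(f1-f0,2),st(),flush=True)
    return f1-f0
def jar(xy,down=True):
    """approach, grip, tug, tighten, tug"""
    a=PA+1.5
    move_to([*xy,.20],Q(a)); move_l([*xy,ZG],speed=.12); close(); print("grip",st())
    d=tug(); p=np.array(state()["ee_pos"]); move_l([p[0],p[1],ZG-.0005],speed=.02)
    if d>-3.8:
        q=np.array(state()["joint_pos"]); m=[]
        for k in range(1,6):
            movej(q+[0,0,0,0,0,.3*k]); m.append(round(float(state()["moment"][2]),3))
        print("twist mz",m,st()); d=tug()
    return d
def place(t):
    c=L0+t*UY; p=np.array(state()["ee_pos"])
    move_l([p[0],p[1],.32],speed=.15); f0=fz(); print("lifted",round(f0,1))
    move_to([*c,.32],Q(PA)); move_l([*c,.1+ZG+.006],speed=.12)
    f0=fz(); z=.1+ZG+.005
    while z>.1+ZG-.006:
        move_l([*c,z],speed=.03); hold(.05); f=state()["ft_force"][2]
        if f-f0>2.5: break
        z-=.001
    print("set",round(z,4),round(f-f0,2)); gripper_open(); move_l([*c,.33],speed=.2); print("free",st())
E
python3 - <<'E'
from arm import *
print("d",jar((.4705,.2785)))
E
```

```text
grip (3.4, [0.4707, 0.2791, 0.0813], [0.1, 3.4, 1.3], 0.0557)
tug -2.24 (4.1, [0.4706, 0.279, 0.0841], [0.9, 2.7, -0.6], 0.0552)
twist mz [0.027, 0.002, -0.054, -0.034, -0.072] (6.4, [0.4703, 0.2791, 0.081], [-1.2, -2.0, 2.6], 0.0556)
tug -7.84 (7.0, [0.4701, 0.279, 0.0833], [1.0, 0.4, -5.0], 0.0559)
d -7.835984817211646
```

Run:
```python
from arm import *
p=np.array(state()["ee_pos"]); f0=fz()
z=.0805
while True:
    move_l([p[0],p[1],z],speed=.03); f=fz()
    if f>7 or z<.078: break
    z-=.0005
print("press",z,f)
q=np.array(state()["joint_pos"]); m=[]
for k in range(1,5):
    movej(q+[0,0,0,0,0,.12*k]); m.append(round(float(state()["moment"][2]),3))
print(m,st()); tug(.004)
place(.15)
print(greens(get_image("top")))
```

```text
press 0.079 8.545079866768381
[-0.088, -0.039, -0.024, -0.032] (9.9, [0.4709, 0.2795, 0.081], [-2.1, -1.3, 4.6], 0.0555)
tug -10.0 (10.6, [0.4707, 0.2793, 0.0842], [0.8, -0.0, -4.9], 0.0556)
lifted -5.3
set 0.18 7.2
free (18.5, [0.6761, 0.1471, 0.3287], [-0.4, 0.2, -0.2], 0.0882)
[(0.4564, 0.0107, np.float64(0.102), 0.027, [0.4565, 0.0112], [324.0, 211.0]), (0.4479, -0.2679, np.float64(0.1021), 0.0272, [0.4471, -0.2679], [410.0, 214.0]), (0.2159, 1.0771, np.float64(0.0525), 0.0244, [0.2168, 1.0655], [5.0, 283.0])]
```

```bash
sed -i 's/range(1,6)/range(1,7)/; s/ZG-.0005\],/ZG-.0015],/; s/d>-3.8/d>-20/' arm.py
sed -i 's/    return f1-f0/    return f1/' arm.py
python3 - <<'E'
from arm import *
def vis():
    return [g[:3] for g in greens(get_image("top")) if g[0]>.3 and g[3]>.02]
d=jar((.4564,.011))
if d<-3.5: place(-.05); print(vis())
else: print("LOOSE?",d)
E
```

```text
grip (21.8, [0.4565, 0.0113, 0.0811], [-0.1, 1.6, 0.9], 0.0555)
tug -0.96 (22.5, [0.4565, 0.0113, 0.084], [-0.8, 1.8, -0.6], 0.0557)
twist mz [-0.026, -0.038, -0.006, -0.077, -0.061, -0.024] (25.2, [0.4566, 0.0116, 0.081], [-0.7, -0.1, 2.1], 0.0554)
tug -7.92 (25.8, [0.4562, 0.0116, 0.0833], [0.1, 1.2, -4.4], 0.0553)
lifted -5.5
set 0.18 6.73
free (33.7, [0.6706, -0.0528, 0.3287], [0.1, -0.2, -0.5], 0.0881)
[(0.6748, 0.1443, np.float64(0.2014)), (0.4651, 0.171, np.float64(0.1017)), (0.4472, -0.2685, np.float64(0.1022))]
```

The second jar was knocked to (0.465, 0.171), so I'll pick it from there and then do the last one.

Run:
```python
from arm import *
def vis():
    return [tuple(map(float,g[:3])) for g in greens(get_image("top")) if g[0]>.3 and g[3]>.02]
for near,t in(((.465,.171),.05),((.447,-.268),-.15)):
    c=[g for g in vis() if np.hypot(g[0]-near[0],g[1]-near[1])<.05]
    print(c); d=jar(c[0][:2])
    if d>-3.5: print("LOOSE?",d); break
    place(t); print(vis())
```

```text
[(0.4642, 0.1718, 0.1018)]
grip (36.8, [0.4644, 0.1723, 0.0813], [-0.4, 2.2, 2.0], 0.0556)
tug -6.4 (37.5, [0.464, 0.172, 0.0836], [0.3, 0.5, -5.7], 0.0555)
twist mz [0.053, -0.009, -0.034, -0.046, -0.024, -0.035] (40.2, [0.4646, 0.1727, 0.081], [-1.5, 0.5, -0.3], 0.0557)
tug -4.88 (40.9, [0.4645, 0.1726, 0.0836], [0.2, -0.5, -4.3], 0.0555)
lifted -4.6
set 0.18 6.95
free (48.8, [0.6734, 0.0471, 0.3287], [0.2, -0.1, -0.3], 0.0876)
[(0.6682, -0.0551, 0.2017), (0.4475, -0.2678, 0.1012)]
[(0.447, -0.2683, 0.1016)]
grip (52.5, [0.4471, -0.2683, 0.0811], [0.1, 0.6, 0.0], 0.0556)
tug -6.56 (53.1, [0.4468, -0.2681, 0.0835], [0.9, -0.3, -4.3], 0.0559)
twist mz [-0.018, -0.005, -0.038, -0.023, -0.097, 0.016] (55.9, [0.4472, -0.2684, 0.0812], [-0.4, 0.2, -0.5], 0.0556)
tug -4.87 (56.5, [0.4469, -0.2682, 0.0836], [-0.2, 0.3, -4.5], 0.0558)
lifted -4.8
set 0.18 7.64
free (64.5, [0.6679, -0.1527, 0.3288], [-0.4, -0.2, -0.4], 0.0878)
[(0.6755, 0.1434, 0.2013), (0.6731, 0.0427, 0.2009), (0.6686, -0.0546, 0.2016), (0.6657, -0.1511, 0.2027)]
```

Next I'll move the arm clear and look at the result.

Run:
```python
from arm import *
movej([1.238,.091,1.231,0,1.82,-.057])
a=get_image("top"); b=get_image("side")
R=np.array([[np.cos(YAW),-np.sin(YAW)],[np.sin(YAW),np.cos(YAW)]])
for g in greens(a):
    if g[0]>.3: print([float(x) for x in g[:4]], ((np.array(g[:2])-L0)@R).round(4))
cv2.imwrite("pics/fin.png",np.vstack([cv2.resize(a["frame"][110:270,150:490],(680,320)),cv2.resize(b["frame"][120:260,200:500],(600,280))[:, :600] if 0 else cv2.resize(b["frame"][110:250,180:520],(680,280))]))
print(st())
```

```text
[0.6759, 0.1441, 0.2016, 0.029] [-1.00e-04  1.47e-01]
[0.6726, 0.0427, 0.2015, 0.0285] [-0.0007  0.0455]
[0.6687, -0.054, 0.2017, 0.0289] [-0.0019 -0.0513]
[0.666, -0.1559, 0.2016, 0.0292] [-0.0018 -0.1532]
[0.3534, 0.1219, 0.102, 0.0162] [-0.3219  0.1159]
[0.3412, 0.2224, 0.1023, 0.0162] [-0.3369  0.216 ]
(67.8, [0.1642, 0.577, 0.2306], [0.4, -0.2, 0.1], 0.0877)
```

View pics/fin.png

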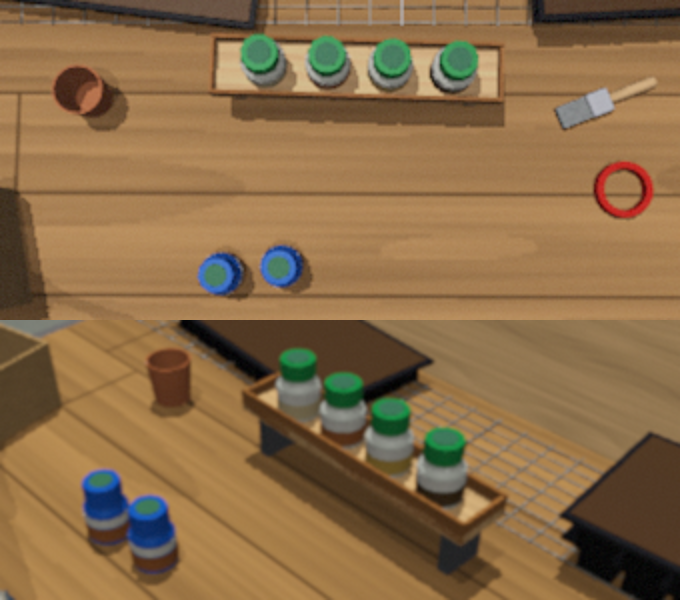

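All four jars stand upright in the channel (caps at about (260,52), (327,55), (392,56) and (458,60) in the picture). The tape, pot, brush and both blue look-alikes are where they were.

```bash
python3 -c "
from bench import *
print(job_done())"
```

```text
the job is handed in; nothing more can be done
None
```

I handed the job in at about 68 s: all four jars present stand upright on the ledge, near its centre line. I found two caps loose and screwed them home, and all four felt tight when tugged before going up. The judge's result wasn't shown.

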